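Load a cell plate and index the taping jig

ROBOT

A 6-joint arm with a two-finger parallel gripper is mounted at the origin on the work surface. World frame = base frame: x ahead of the robot, y to its left, z up, the work surface at z = 0. Lengths are in mm, angles in rad, forces in N, time in s.
With the tool pointing down it reaches from about 350 to 975 mm from the base axis. Payload 4.9 kg.
Tool frame: the origin (TCP) lies midway between the tips of the shut fingers; the grasp point (between the pads) lies bot.grip_point_offset behind it (bot.grip_point_offset is the distance from the TCP to the grasp point, in mm); z points along the fingers, y is the line along which they close (so a half turn about z gives the same grasp; the last joint's range is limited). The gripper opens to 85 mm and grips with 20 to 120 N. Pads are 22 mm wide; open, the fingers measure 114 mm over their backs; the gripper's body (76 mm by 85 mm) begins 54 mm behind the grasp point. The pads swing forward as they close: fully open they stand 13 mm farther back than shut.
Start: joints at [-1.295, 0.053, 1.613, -0, 1.476, -0.119], TCP at [240.383, -576.903, 231.304] pointing down, gripper open.
Joint ranges: [-3.01, 3.01], [-1.01, 2.22], [0.06, 2.58], [-1.02, 4.17], [0.09, 2.62], [-3.14, 3.14]. Speed limits (rad/s): [2.57, 2.57, 3.14, 3.14, 3.14, 3.14].

INTERFACE

Orientations are given as a unit quaternion [x, y, z, w].
In Python, from bench import bot gives the robot as it stands. The module is installed in compiled form; this text tells all that it offers.
- The arm moves only by the tool carry_out, never from a script. Its argument "increments" is a list of rows, each an object with "dp": the shift along the tool's x, y, z in mm, a list of three; "twist": the turn, a rotation vector about the tool's x, y, z in rad, a list of three; "grip": the opening, from 0 (shut) to 1 (fully open). In form: [{"dp": [dx, dy, dz], "twist": [rx, ry, rz], "grip": grip}, ...]. A call has 1 to 10 rows; each row is the pose to reach, as a shift and turn from the pose commanded when the call began, along the tool's axes at that moment; what a row does not reach only later rows make up. A row lasts 1/10 s, in which the tool goes at most 50 mm and 8.59 degrees, less where a joint would pass 70% of its speed; a pose out of reach is approached as far as the arm can. A call with a gripper value outside its range is refused whole. The fingers move at their own pace and stop on an object; "newtons" is the grip in N (left out, the last holds). Time passes only in rows, so rows that repeat a pose let the fingers close. It gives the time, the measured TCP pose, the force, the opening and the grip force at its end, in the units of the state.
- bot.sense(): the state, without advancing time (a new reading comes with each control period).
- bot.grab_frame(name): name is "scene" or "side" or "wrist"; returns a dict with "frame" (400x640x3 uint8, red, green, blue), "fov_y" (degrees; the focal length in pixels is half the picture's height over the tangent of half this angle, whatever the lens; pixels are square), "cx", "cy" (the principal point, pixels), "view" (4x4, takes a point from world to camera coordinates); the wrist camera has in their place "T_tool_cam" (4x4, takes a point from camera to tool coordinates, whose origin is the TCP and whose axes are the flange's). Camera axes: x right, y down, z forward; pixel columns grow to the right and rows downward; lengths in mm; the calibration is good to about 2 mm. A picture is of the moment at which its call begins: read the wrist's pose just before it. There is no depth.
- bot.hand_in(): hands the job in; it is judged then, once.
The state is a dict: "time": time; "joints": joint angles; "joint_velocities": joint speeds; "joint_efforts": joint torques, N m; "tool_pos": TCP position; "tcp_rot": TCP orientation; "ft_force": force on the tool from outside, world axes, zero at the start; "torque": the same for the moment, N m; "finger_gap": opening from 0.0 (shut) to 1.0 (fully open); "finger_force": force on a finger pad.
Only numpy, scipy, OpenCV 4.12 (cv2) and the standard library are available. Lean on these libraries where they do the work, as an engineer would, in place of code of your own. Each camera call takes 0.05 s, during which the arm holds its last target. There are 200 camera calls.

TASK

Set the cream cell plate with the amber tape flat and centred on the narrow rubber-topped post of the blue carriage, its long side parallel to the rail, and let go of it while the carriage is still locked in its middle hole. Then pull the carriage's red plunger knob up, slide the carriage exactly one hole toward the green end stop with the plate still on it, and let the pin go fully home in that hole; finish holding the knob, still gripped with the pin engaged. Leave everything else where it lies.

Things in the scene. Friction and masses are not known exactly. Their poses are not given: they have to be found in the camera images.
- cell_plate: The loose cream plastic flow-cell plate with a foil window and two amber tape strips on top: 50 (its x) x 80 (its y) x 14 mm (z), about 80 g. Origin at the centre of its underside, z up. It starts flat on the table. To be taken across its 50 mm width.
- jig: The fixed indexing jig: steel foot 70 x 280 mm, 12 mm thick, on the table, carrying a 30 mm wide aluminium rail along the jig's y axis whose top is 40 mm above the table. Five 11 mm square holes, 40 mm apart, run along the rail's top (at jig y = -80, -40, 0, 40, 80 mm). Origin on the table under the middle hole, z up; the post is on the jig's +x side.
- carriage (a joint): Position in m of the blue carriage along the jig's +y axis, 0 = pin over the middle hole, where it starts; +0.04 and -0.04 = the neighbouring holes. The carriage (60 mm along the rail, 50 mm across, top 63 mm above the table, with a 22 mm round steel boss up to 74 mm under the knob) carries plunger and post and slides with about 1.5 N of friction. With the pin in a hole it has about 1.5 mm of play either way.
- plunger (a joint): Height in m of the plunger pin above fully home: 0 = home, where it starts; 0.016 = its upper stop. A spring pulls it down with 4 N at 0 and 8 N at the stop. The 8 mm round-ended pin reaches 10 mm into the hole, so above 0.010 it is clear of the rail and the carriage can slide; let down between holes it rides on the rail top at about 0.010.
- knob: The red round plunger knob, on the carriage straight above the pin: 26 mm diameter, 22 mm high. Origin at the centre of its underside, on jig x = 0, 78 mm above the table with the pin home. It moves with plunger and carriage (it does not turn). The nearest side of a well placed plate is 80 mm away from its axis.
- post: The narrow post on the carriage's outrigger, 105 mm from the knob's axis along the jig's +x. Its black rubber top pad is 40 mm (jig x) x 24 mm (jig y); origin at the centre of the pad's top, 100 mm above the table; axes as the jig's. The plate sits here with its y along the jig's y (either way round), overhanging on all sides. The pad is tippy: the plate falls if its centre is over 12 mm off along y.
- green_stop: Fixed green end stop at one end of the rail (60 x 16 x 36 mm, 128 mm from the middle hole); it may be at the jig's +y or -y end. Origin at the centre of its underside. The next hole is the one on its side.
- yellow_stop: Fixed yellow end stop, same size, at the other end of the rail.
- oring_block: second cream plate, same size as the cell plate (50 x 80 x 14), with a black O-ring ring on top; bystander, origin at the centre of its underside (sizes in mm).
- bolt0: loose steel bolt with nut, 72 long, 12 across, lying along its x; bystander, origin under its middle (sizes in mm).
- bolt1: loose steel bolt with nut, same as bolt0; bystander (sizes in mm).
- dropper_bulb: light-blue dropper bulb lying along its x, 66 long, 29 across; bystander, origin under its middle (sizes in mm).
- vial0: amber glass vial with white cap, 24 diameter, 50 tall, standing close to the jig; bystander, origin at the centre of its underside (sizes in mm).
- vial1: clear vial with black cap, 24 diameter, 50 tall; bystander (sizes in mm).
- vial2: clear vial with white cap, 24 diameter, 50 tall; bystander (sizes in mm).
Mind the look-alikes: they are no part of the job. What is shaped like the cell_plate but pink or purple is not meant.

How it is judged:
By the outcome, as a careful person would: the job done as asked, in the order asked, and still so for the second after the job is handed in, while the arm keeps its last pose, push and grip.
It also fails if it takes over 61 s, if anything falls off the work surface, if the arm or the gripper's body presses on something with over 40 N, if the wrist force passes 120 N, or if a joint passes its speed limit or range.

## Working session

There is one attempt and no reset: what is moved stays moved. The work goes in short steps, Python scripts to look and compute and a tool call to move; the robot and the scene stay as the last step left them, time stands still between calls to the robot, and variables do not carry over. Pictures are saved under pics/ and viewed, at most 13 in all, crops included, and the job is handed in when it is done.

Besides the shell and the picture viewer there is one more tool, called after ">>>" by a JSON object that holds its "method" and its "body". carry_out: Moves the arm, as the interface text tells. Its arguments: {"type":"object","properties":{"increments":{"type":"array"},"newtons":{"type":"number"}},"required":["increments"]}

```bash
mkdir -p pics; cat > h.py <<'E'
import numpy as np, cv2
from scipy.spatial.transform import Rotation as R
from bench import bot
def save(f,n): cv2.imwrite('pics/'+n,f['frame'][:,:,::-1])
def foc(f): return 200/np.tan(np.radians(f['fov_y']/2))
def T_tool():
    s=bot.sense(); T=np.eye(4); T[:3,:3]=R.from_quat(s['tcp_rot']).as_matrix(); T[:3,3]=s['tool_pos']; return T
def c2w(f,T=None): return np.linalg.inv(f['view']) if 'view' in f else T@f['T_tool_cam']
def hit(f,M,px,z):
    k=foc(f); d=M[:3,:3]@np.array([(px[0]-f['cx'])/k,(px[1]-f['cy'])/k,1.]); o=M[:3,3]
    return o+d*(z-o[2])/d[2]
def proj(f,M,p):
    q=np.linalg.inv(M)@np.append(p,1); k=foc(f); return np.array([f['cx']+k*q[0]/q[2],f['cy']+k*q[1]/q[2]])
E
python3 - <<'E'
from h import *
import json
s=bot.sense();print(s['tool_pos'],s['tcp_rot'],bot.grip_point_offset,s['time'])
out=[]
T=T_tool()
for n in ['scene','side','wrist']:
    f=bot.grab_frame(n); save(f,n+'0.png'); print(n,foc(f),f['cx'],f['cy'],c2w(f,T).round(2).tolist())
E
```

```text
[ 240.20985843 -576.33081685  230.07311653] [ 9.80581101e-01  1.96111431e-01 -8.96081509e-05 -1.00130149e-03] 18.700000000000003 0.0
scene 385.66197226143964 320.6506642064977 199.83333516909238 [[0.76, 0.37, -0.53, 1058.27], [0.65, -0.45, 0.61, -528.66], [-0.01, -0.81, -0.58, 599.18], [0.0, 0.0, 0.0, 1.0]]
side 397.3881692485126 317.26450634646375 203.51153356516386 [[0.83, -0.43, 0.35, 203.5], [-0.55, -0.64, 0.53, -556.02], [0.0, -0.64, -0.77, 925.2], [0.0, 0.0, 0.0, 1.0]]
wrist 338.27803981682905 314.9701452502628 202.47829279584488 [[0.38, -0.88, -0.28, 312.12], [-0.92, -0.37, -0.11, -547.25], [-0.0, 0.3, -0.95, 372.51], [0.0, 0.0, 0.0, 1.0]]
```

View pics/scene0.png

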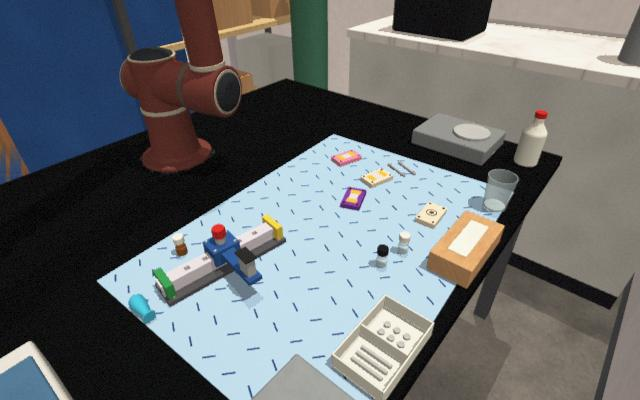

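View pics/side0.png

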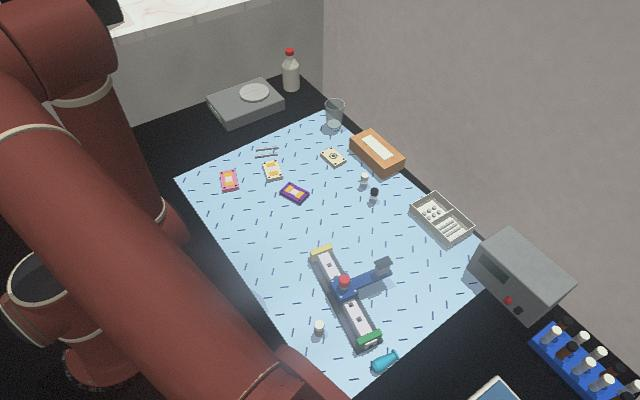

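Candidates for the plate (scene image): pink (346,158), cream with amber tape (377,177), purple (353,198) and cream with O-ring (431,215). I choose (377,177) and check it in a close crop.

```bash
python3 - <<'E'
import cv2,numpy as np
a=cv2.imread('pics/scene0.png');b=cv2.imread('pics/side0.png')
def c(im,x,y,w,h,k): return cv2.resize(im[y:y+h,x:x+w],None,fx=k,fy=k,interpolation=cv2.INTER_CUBIC)
top=np.hstack([c(a,350,155,50,40,5)[:, :250],c(b,250,150,50,40,5)])
top=np.hstack([top,np.zeros((200,300,3),np.uint8)])
bot_=np.hstack([c(a,145,205,160,160,2.5),c(b,260,230,160,160,2.5)])
cv2.imwrite('pics/comp.png',np.vstack([top,bot_]))
E
```

```text
(no output)
```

View pics/comp.png

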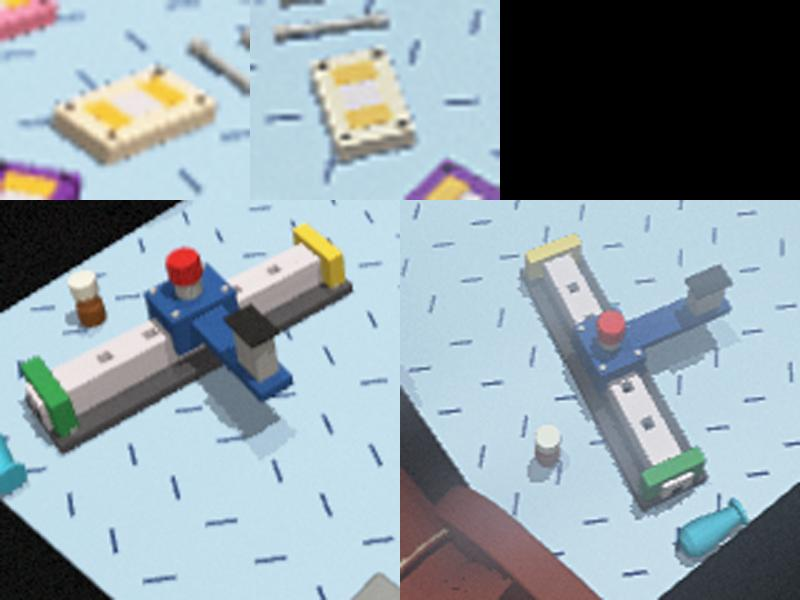

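The crop confirms it: cream with amber tape strips, centre about (377,176) in scene and (272,169.5) in side. Green stop is at the near end.

```bash
python3 - <<'E'
from h import *
A=bot.grab_frame('scene');B=bot.grab_frame('side')
MA,MB=c2w(A),c2w(B)
pa=lambda x,y:(350+x/5-.4,155+y/5-.4); pb=lambda x,y:(250+x/5-.4,150+y/5-.4)
ja=lambda x,y:(145+x/2.5-.3,205+(y-200)/2.5-.3); jb=lambda x,y:(260+(x-400)/2.5-.3,230+(y-200)/2.5-.3)
for n,f,M,pts in [('plA',A,MA,[pa(*p) for p in [(55,110),(155,67),(216,102),(112,150)]]),('plB',B,MB,[pb(*p) for p in [(60,62),(128,48),(164,130),(87,150)]])]:
    P=np.array([hit(f,M,p,14)[:2] for p in pts]); print(n,P.round(0).tolist(),P.mean(0).round(1))
    for i in range(4):
        e=P[(i+1)%4]-P[i]; print(np.linalg.norm(e).round(),np.degrees(np.arctan2(e[1],e[0])).round(1))
for n,f,M,j,h,k,p in [('A',A,MA,ja,[(275,268),(150,334),(106,357)],(184,256),(250,328)),('B',B,MB,jb,[(573,288),(627,387),(648,423)],(611,321),(710,278))]:
    print(n,[hit(f,M,j(*q),40)[:2].round(1).tolist() for q in h],'knob',hit(f,M,j(*k),100)[:2].round(1),'pad',hit(f,M,j(*p),100)[:2].round(1))
E
```

```text
plA [[543.0, 242.0], [561.0, 317.0], [609.0, 307.0], [591.0, 229.0]] [575.7 273.6]
77.0 76.4
49.0 -12.5
80.0 -103.0
50.0 164.0
plB [[564.0, 317.0], [607.0, 304.0], [590.0, 227.0], [541.0, 239.0]] [575.5 271.9]
45.0 -16.8
79.0 -102.9
50.0 166.6
82.0 73.5
A [[516.2, -128.1], [499.1, -249.9], [493.5, -288.3]] knob [ 505.9 -208. ] pad [ 611.3 -228.7]
B [[519.0, -133.2], [500.4, -251.2], [495.3, -290.9]] knob [ 507.1 -210.5] pad [ 613.9 -225.4]
```

```bash
cat >> h.py <<'E'
def go(p,yaw,tool=None):
    """increment from the measured pose to TCP p (world) pointing down, tool x at yaw deg"""
    T=T_tool(); y=np.radians(yaw); c,s=np.cos(y),np.sin(y)
    Rt=np.array([[c,s,0],[s,-c,0],[0,0,-1]])
    print('at',T[:3,3].round(1),'dp',(T[:3,:3].T@(np.array(p)-T[:3,3])).round(1),'twist',R.from_matrix(T[:3,:3].T@Rt).as_rotvec().round(3))
E
python3 - <<'E'
from h import *
go((575.6,272.8,150),76.3)
E
```

```text
at [ 240.3 -576.6  230.7] dp [ 636.2 -655.    81.4] twist [-0.001 -0.001 -0.937]
```

>>> {"method": "carry_out", "body": {"increments": [{"dp": [636,-655,80],"twist": [0,0,-0.937],"grip": 1},{"dp": [636,-655,80],"twist": [0,0,-0.937],"grip": 1},{"dp": [636,-655,80],"twist": [0,0,-0.937],"grip": 1},{"dp": [636,-655,80],"twist": [0,0,-0.937],"grip": 1},{"dp": [636,-655,80],"twist": [0,0,-0.937],"grip": 1},{"dp": [636,-655,80],"twist": [0,0,-0.937],"grip": 1},{"dp": [636,-655,80],"twist": [0,0,-0.937],"grip": 1},{"dp": [636,-655,80],"twist": [0,0,-0.937],"grip": 1},{"dp": [636,-655,80],"twist": [0,0,-0.937],"grip": 1},{"dp": [636,-655,80],"twist": [0,0,-0.937],"grip": 1}]}}

```text
time: 1.25
tool_pos: [423.6, -111.6, 187.7]
tcp_rot: [0.786, 0.618, 0.0, 0.001]
ft_force: [1.1, -0.9, -0.4]
finger_gap: 1.002
finger_force: 0.0
```

```bash
python3 - <<'E'
from h import *
print(bot.sense()['time'],bot.sense()['joints'])
go((575.6,272.8,150),76.3)
E
```

```text
1.25 [-4.27954281e-01 -3.93998076e-01  2.07885651e+00  4.28961000e-06
  1.45552607e+00 -1.88621703e-01]
at [ 423.6 -111.6  187.7] dp [409.5  56.5  37.7] twist [ 0.001  0.    -0.   ]
```

>>> {"method": "carry_out", "body": {"increments": [{"dp": [410,56,38],"twist": [0,0,0],"grip": 1},{"dp": [410,56,38],"twist": [0,0,0],"grip": 1},{"dp": [410,56,38],"twist": [0,0,0],"grip": 1},{"dp": [410,56,38],"twist": [0,0,0],"grip": 1},{"dp": [410,56,38],"twist": [0,0,0],"grip": 1},{"dp": [410,56,38],"twist": [0,0,0],"grip": 1},{"dp": [410,56,38],"twist": [0,0,0],"grip": 1},{"dp": [410,56,38],"twist": [0,0,0],"grip": 1},{"dp": [410,56,38],"twist": [0,0,0],"grip": 1},{"dp": [410,56,38],"twist": [0,0,0],"grip": 1}]}}

```text
time: 2.25
tool_pos: [574.6, 273.2, 148.9]
tcp_rot: [0.786, 0.619, -0.001, -0.0]
ft_force: [-0.1, 0.1, 0.4]
finger_gap: 1.002
finger_force: 0.0
```

```bash
python3 - <<'E'
from h import *
T=T_tool(); f=bot.grab_frame('wrist'); save(f,'w1.png'); print(T[:3,3],bot.sense()['time'])
M=c2w(f,T)
# cream/bright non-blue region near the expected plate
p=proj(f,M,[575.6,272.8,14]); print('expected px',p)
im=f['frame'].astype(int); m=((im[:,:,0]-im[:,:,2])>12).astype(np.uint8)
m=cv2.morphologyEx(m,cv2.MORPH_CLOSE,np.ones((25,25)))
n,l,st,ce=cv2.connectedComponentsWithStats(m)
i=l[int(p[1]),int(p[0])]; print(i,st[i])
c=max(cv2.findContours((l==i).astype(np.uint8),0,1)[0],key=cv2.contourArea)
r=cv2.minAreaRect(c); b=cv2.boxPoints(r); print(r)
P=np.array([hit(f,M,q,10)[:2] for q in b]); print(P.round(1),P.mean(0))
for k in range(2):
  e=P[k+1]-P[k]; print(np.linalg.norm(e),np.degrees(np.arctan2(e[1],e[0])))
E
```

```text
[574.61734984 273.16164033 148.89668799] 2.3
expected px [314.81814034 191.05292803]
4 [ 289  139   62   94 5400]
((318.6568603515625, 185.76507568359375), (60.440040588378906, 92.010986328125), 2.12109637260437)
[[542.3 241.9]
 [566.1 319.9]
 [614.  306.5]
 [594.4 227.1]] [579.21102242 273.86417328]
81.5796035515999 73.07246740714484
49.78536827192695 -15.625272802014178
```

View pics/w1.png

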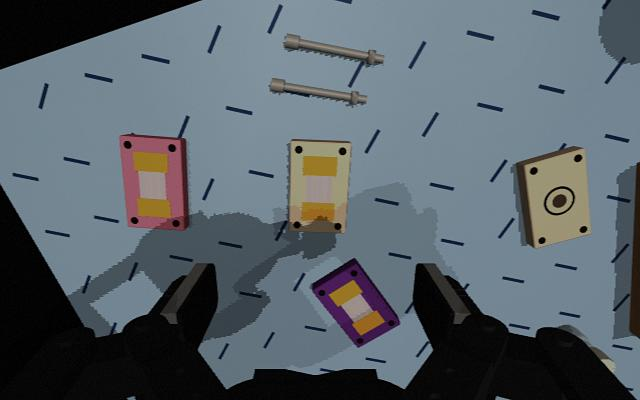

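Wrist view: the target plate is at about (319,185), purple decoy (356,303) toward the robot, pink (155,182), O-ring plate (555,200); fingers straddle the right one.

```bash
python3 - <<'E'
from h import *
T=T_tool(); f=bot.grab_frame('wrist'); M=c2w(f,T)
P=np.array([hit(f,M,q,14)[:2] for q in [(291,140),(351,142),(346,231),(289,226)]]);print(P.round(1),P.mean(0))
for k in range(4):
  e=P[(k+1)%4]-P[k]; print(np.linalg.norm(e),np.degrees(np.arctan2(e[1],e[0])))
go((577,273,60),75.5); go((577,273,0),75.5)
E
```

```text
[[566.7 317.5]
 [613.8 304.5]
 [593.6 229.1]
 [545.8 245.5]] [579.96951478 274.16006527]
48.838551877207465 -15.50012285888226
78.05881995818478 -105.01783205642857
50.467135574902336 161.01193549395978
74.99085160416446 73.82900501528704
at [574.4 270.8 149.4] dp [ 2.9  2.1 89.4] twist [-0.001  0.001  0.014]
at [574.4 270.8 149.4] dp [  2.9   2.1 149.4] twist [-0.001  0.001  0.014]
```

>>> {"method": "carry_out", "body": {"increments": [{"dp": [2,3,50],"twist": [0,0,0.017],"grip": 1},{"dp": [2,3,90],"twist": [0,0,0.017],"grip": 0.85},{"dp": [2,3,120],"twist": [0,0,0.017],"grip": 0.8},{"dp": [2,3,135],"twist": [0,0,0.017],"grip": 0.8},{"dp": [2,3,145],"twist": [0,0,0.017],"grip": 0.8},{"dp": [2,3,149],"twist": [0,0,0.017],"grip": 0.8},{"dp": [2,3,149],"twist": [0,0,0.017],"grip": 0.8}], "newtons": 30}}

```text
time: 3.05
tool_pos: [579.0, 272.6, 1.8]
tcp_rot: [0.792, 0.611, 0.001, 0.0]
ft_force: [-0.5, 0.5, 0.1]
finger_gap: 0.799
finger_force: 0.0
```

>>> {"method": "carry_out", "body": {"increments": [{"dp": [0,0,0],"twist": [0,0,0],"grip": 0.5},{"dp": [0,0,0],"twist": [0,0,0],"grip": 0.4},{"dp": [0,0,0],"twist": [0,0,0],"grip": 0.4},{"dp": [0,0,0],"twist": [0,0,0],"grip": 0.4},{"dp": [0,0,0],"twist": [0,0,0],"grip": 0.4}], "newtons": 30}}

```text
time: 3.55
tool_pos: [579.6, 273.3, 2.8]
tcp_rot: [0.792, 0.611, 0.002, 0.001]
ft_force: [-0.4, -0.9, 6.0]
finger_gap: 0.574
finger_force: 32.8
```

>>> {"method": "carry_out", "body": {"increments": [{"dp": [0,0,-15],"twist": [0,0,0],"grip": 0.4},{"dp": [0,0,-50],"twist": [0,0,0],"grip": 0.4},{"dp": [0,0,-90],"twist": [0,0,0],"grip": 0.4},{"dp": [0,0,-130],"twist": [0,0,0],"grip": 0.4},{"dp": [0,0,-160],"twist": [0,0,0],"grip": 0.4},{"dp": [0,0,-160],"twist": [0,0,0],"grip": 0.4},{"dp": [0,0,-160],"twist": [0,0,0],"grip": 0.4}]}}

```text
time: 4.25
tool_pos: [578.1, 272.8, 161.5]
tcp_rot: [0.792, 0.611, 0.001, 0.0]
ft_force: [0.1, -0.1, -2.0]
finger_gap: 0.578
finger_force: 32.0
```

```bash
python3 - <<'E'
from h import *
s=bot.sense();print(s['finger_gap'],s['finger_force'],s['ft_force'])
T=T_tool(); f=bot.grab_frame('wrist'); save(f,'w2.png'); np.save('T2.npy',T)
go((606,-180,180),81.7)
E
```

```text
0.5784036386627873 32.02738881111145 [ 0.13321779 -0.05100617 -1.97238727]
at [577.2 272.5 159.5] dp [-430.5  142.4  -20.2] twist [-0.002  0.001 -0.111]
```

View pics/w2.png

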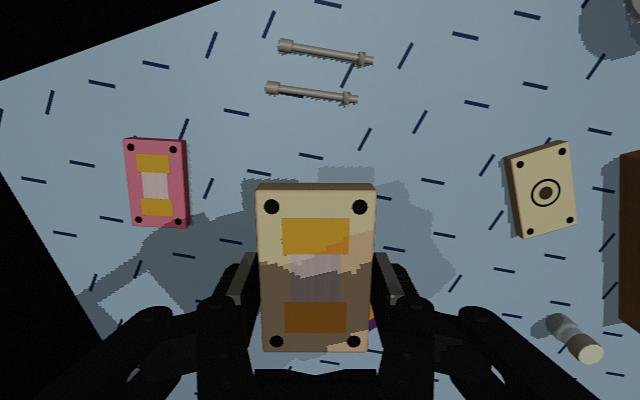

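Plate held squarely, top corners about (257,190),(376,190),(370,351),(263,351). I travel to a spot just short of the post so that pad and knob show ahead of the plate.

```bash
python3 - <<'E'
from h import *
f=bot.grab_frame('wrist'); M=f['T_tool_cam']
for zt in (-12,):
  P=np.array([hit(f,M,q,zt)[:2] for q in [(257,190),(376,190),(370,351),(263,351)]]);print(P.round(1),P.mean(0))
go((599,-315,190),81.7)
E
```

```text
[[ 41.1 -22. ]
 [ 41.1  25.6]
 [-37.1  27. ]
 [-37.  -23.1]] [2.02872942 1.86679664]
at [576.7 272.3 158.4] dp [-562.6  170.1  -31. ] twist [-0.003  0.002 -0.111]
```

>>> {"method": "carry_out", "body": {"increments": [{"dp": [-50,10,-10],"twist": [0,0,-0.03],"grip": 0.4},{"dp": [-563,170,-31],"twist": [0,0,-0.111],"grip": 0.4},{"dp": [-563,170,-31],"twist": [0,0,-0.111],"grip": 0.4},{"dp": [-563,170,-31],"twist": [0,0,-0.111],"grip": 0.4},{"dp": [-563,170,-31],"twist": [0,0,-0.111],"grip": 0.4},{"dp": [-563,170,-31],"twist": [0,0,-0.111],"grip": 0.4},{"dp": [-563,170,-31],"twist": [0,0,-0.111],"grip": 0.4},{"dp": [-563,170,-31],"twist": [0,0,-0.111],"grip": 0.4},{"dp": [-563,170,-31],"twist": [0,0,-0.111],"grip": 0.4},{"dp": [-563,170,-31],"twist": [0,0,-0.111],"grip": 0.4}]}}

```text
time: 5.35
tool_pos: [594.4, -226.8, 185.3]
tcp_rot: [0.757, 0.654, -0.001, -0.002]
ft_force: [0.4, 0.5, -0.8]
finger_gap: 0.576
finger_force: 32.0
```

```bash
python3 - <<'E'
from h import *
go((599,-315,190),81.7)
E
```

```text
at [ 594.4 -226.8  185.3] dp [-86.6  17.3  -4.9] twist [-0.004 -0.002 -0.   ]
```

>>> {"method": "carry_out", "body": {"increments": [{"dp": [-45,10,-5],"twist": [0,0,0],"grip": 0.4},{"dp": [-75,15,-5],"twist": [0,0,0],"grip": 0.4},{"dp": [-87,17,-5],"twist": [0,0,0],"grip": 0.4},{"dp": [-87,17,-5],"twist": [0,0,0],"grip": 0.4},{"dp": [-87,17,-5],"twist": [0,0,0],"grip": 0.4}]}}

```text
time: 5.85
tool_pos: [599.6, -312.5, 191.4]
tcp_rot: [0.756, 0.654, -0.0, -0.002]
ft_force: [-0.2, -0.0, -0.8]
finger_gap: 0.572
finger_force: 32.0
```

```bash
python3 - <<'E'
from h import *
T=T_tool(); f=bot.grab_frame('wrist'); save(f,'w3.png'); np.save('T3.npy',T); print(T[:3,3])
E
```

```text
[ 599.63260774 -312.47055787  191.41779001]
```

View pics/w3.png

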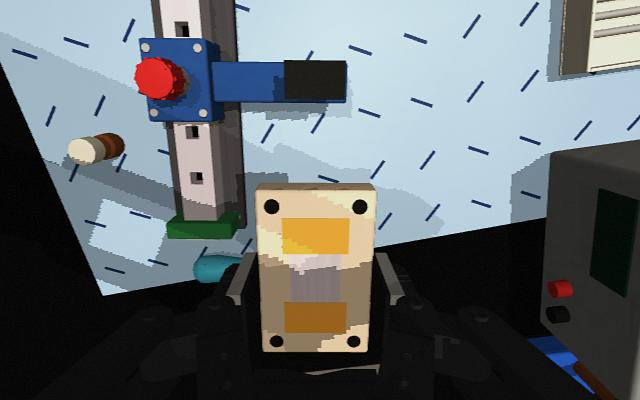

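Pad corners about (285,61),(347,61),(346,101),(284,98); rail holes (182,29),(194,132),(197,178); knob top (159,79).

```bash
python3 - <<'E'
from h import *
f=bot.grab_frame('wrist'); T=np.load('T3.npy');M=c2w(f,T)
im=cv2.imread('pics/w3.png'); g=cv2.cvtColor(im,cv2.COLOR_BGR2GRAY)
m=((im.max(2)<55)).astype(np.uint8); m[120:]=0; m[:50]=0; m[:,:270]=0; m[:,370:]=0
c=max(cv2.findContours(m,0,1)[0],key=cv2.contourArea); print(cv2.boundingRect(c),cv2.boxPoints(cv2.minAreaRect(c)).round(0).tolist())
P=np.array([hit(f,M,q,100)[:2] for q in [(285,60),(347,61),(346,101),(284,98)]]);print(P.round(1),P.mean(0).round(1))
for k in range(4):
  e=P[(k+1)%4]-P[k]; print(np.linalg.norm(e).round(1),np.degrees(np.arctan2(e[1],e[0])).round(1))
H=[hit(f,M,q,40)[:2] for q in [(182,30),(194,132),(197,178)]]; print(np.round(H,1)); e=H[0]-H[2];print(np.linalg.norm(e),np.degrees(np.arctan2(e[1],e[0])))
print('knob',hit(f,M,(158,79),100))
E
```

```text
(284, 60, 62, 40) [[284.0, 60.0], [345.0, 60.0], [345.0, 99.0], [284.0, 99.0]]
[[ 595.9 -211.8]
 [ 635.2 -218.1]
 [ 631.7 -242.4]
 [ 591.3 -234.6]] [ 613.5 -226.8]
39.7 -9.1
24.6 -98.2
41.1 169.1
23.3 78.6
[[ 515.4 -172.1]
 [ 505.1 -250.3]
 [ 497.7 -290. ]]
119.16068977508905 81.46144602213751
knob [ 512.14710564 -211.20363554  100.        ]
```

```bash
python3 - <<'E'
from h import *
go((611.5,-228.5,125),81.6)
E
```

```text
at [ 600.1 -312.   192.4] dp [84.2 -0.6 67.5] twist [-0.001 -0.001  0.003]
```

>>> {"method": "carry_out", "body": {"increments": [{"dp": [40,0,0],"twist": [0,0,0],"grip": 0.4},{"dp": [70,0,0],"twist": [0,0,0],"grip": 0.4},{"dp": [84,0,10],"twist": [0,0,0],"grip": 0.4},{"dp": [84,0,35],"twist": [0,0,0],"grip": 0.4},{"dp": [84,0,55],"twist": [0,0,0],"grip": 0.4},{"dp": [84,0,66],"twist": [0,0,0],"grip": 0.4},{"dp": [84,0,66],"twist": [0,0,0],"grip": 0.4},{"dp": [84,0,66],"twist": [0,0,0],"grip": 0.4}]}}

```text
time: 6.75
tool_pos: [612.5, -230.8, 127.5]
tcp_rot: [0.756, 0.654, 0.0, 0.0]
ft_force: [0.2, 0.3, -0.8]
finger_gap: 0.574
finger_force: 32.0
```

```bash
python3 - <<'E'
from h import *
go((611.5,-228.5,110),81.6)
A=bot.grab_frame('scene');B=bot.grab_frame('side');save(A,'s4.png')
go((611.5,-228.5,110),81.6)
a=A['frame'][180:330,140:340,::-1];b=B['frame'][200:350,280:480,::-1]
cv2.imwrite('pics/c4.png',cv2.resize(np.hstack([a,b]),None,fx=2,fy=2,interpolation=cv2.INTER_CUBIC))
E
```

```text
at [ 612.5 -230.8  127.5] dp [ 2.2 -1.3 17.5] twist [0.    0.    0.002]
at [ 613.1 -231.4  128.7] dp [ 2.6 -2.1 18.7] twist [0.002 0.001 0.002]
```

View pics/c4.png

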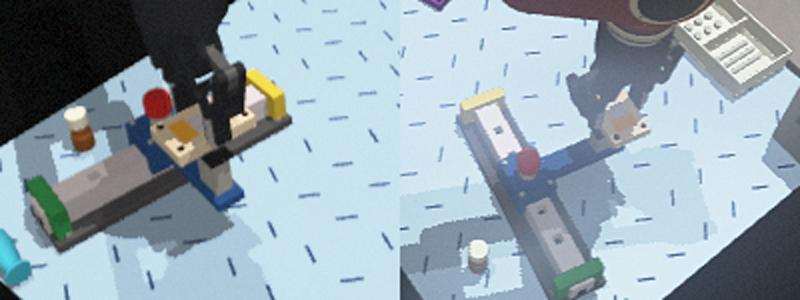

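Plate hovers above the post with nothing in the way. Correcting by ~2 mm and lowering.

>>> {"method": "carry_out", "body": {"increments": [{"dp": [2.4,-1.5,8],"twist": [0,0,0],"grip": 0.4},{"dp": [2.4,-1.5,16],"twist": [0,0,0],"grip": 0.4},{"dp": [2.4,-1.5,20],"twist": [0,0,0],"grip": 0.4},{"dp": [2.4,-1.5,20],"twist": [0,0,0],"grip": 0.4},{"dp": [2.4,-1.5,20],"twist": [0,0,0],"grip": 0.4}]}}

```text
time: 7.35
tool_pos: [611.0, -228.2, 106.8]
tcp_rot: [0.756, 0.654, -0.0, -0.0]
ft_force: [1.2, 0.1, -0.3]
finger_gap: 0.573
finger_force: 32.0
```

>>> {"method": "carry_out", "body": {"increments": [{"dp": [0,0,1],"twist": [0,0,0],"grip": 0.4},{"dp": [0,0,2],"twist": [0,0,0],"grip": 0.4},{"dp": [0,0,2],"twist": [0,0,0],"grip": 0.4}]}}

```text
time: 7.65
tool_pos: [611.2, -228.3, 105.2]
tcp_rot: [0.756, 0.654, 0.0, 0.0]
ft_force: [1.1, -0.4, -0.9]
finger_gap: 0.572
finger_force: 32.0
```

>>> {"method": "carry_out", "body": {"increments": [{"dp": [0,0,1],"twist": [0,0,0],"grip": 0.4},{"dp": [0,0,1.5],"twist": [0,0,0],"grip": 0.4},{"dp": [0,0,1.5],"twist": [0,0,0],"grip": 0.4}]}}

```text
time: 7.95
tool_pos: [611.0, -228.2, 103.5]
tcp_rot: [0.756, 0.654, -0.0, -0.0]
ft_force: [0.0, -1.1, -1.0]
finger_gap: 0.576
finger_force: 32.0
```

>>> {"method": "carry_out", "body": {"increments": [{"dp": [0,0,0.5],"twist": [0,0,0],"grip": 0.4},{"dp": [0,0,1],"twist": [0,0,0],"grip": 0.4},{"dp": [0,0,1],"twist": [0,0,0],"grip": 0.4}]}}

```text
time: 8.25
tool_pos: [611.2, -228.3, 102.8]
tcp_rot: [0.756, 0.654, 0.0, 0.0]
ft_force: [-0.6, -0.2, 0.2]
finger_gap: 0.575
finger_force: 32.1
```

>>> {"method": "carry_out", "body": {"increments": [{"dp": [0,0,0.6],"twist": [0,0,0],"grip": 0.4},{"dp": [0,0,0.6],"twist": [0,0,0],"grip": 0.4},{"dp": [0,0,0.6],"twist": [0,0,0],"grip": 0.4}]}}

```text
time: 8.55
tool_pos: [611.3, -228.3, 102.7]
tcp_rot: [0.756, 0.654, 0.0, 0.0]
ft_force: [-2.7, 1.0, 4.6]
finger_gap: 0.571
finger_force: 32.6
```

>>> {"method": "carry_out", "body": {"increments": [{"dp": [0,0,0.6],"twist": [0,0,0],"grip": 0.6},{"dp": [0,0,0.6],"twist": [0,0,0],"grip": 0.65},{"dp": [0,0,0.6],"twist": [0,0,0],"grip": 0.75},{"dp": [0,0,0.6],"twist": [0,0,0],"grip": 0.85},{"dp": [0,0,0.6],"twist": [0,0,0],"grip": 0.9},{"dp": [0,0,-8],"twist": [0,0,0],"grip": 0.9},{"dp": [0,0,-30],"twist": [0,0,0],"grip": 0.9},{"dp": [0,0,-65],"twist": [0,0,0],"grip": 0.9},{"dp": [0,0,-100],"twist": [0,0,0],"grip": 0.9},{"dp": [0,0,-100],"twist": [0,0,0],"grip": 0.9}]}}

```text
time: 9.55
tool_pos: [614.4, -229.8, 210.4]
tcp_rot: [0.756, 0.654, 0.002, 0.006]
ft_force: [1.4, -0.7, 0.5]
finger_gap: 0.901
finger_force: 0.0
```

```bash
python3 - <<'E'
from h import *
go((507.5,-210.5,200),-8.4)
E
```

```text
at [ 614.4 -229.8  210.4] dp [   3.7 -108.7    9.1] twist [ 0.013 -0.006  1.572]
```

>>> {"method": "carry_out", "body": {"increments": [{"dp": [4,-109,10],"twist": [0,0,1.571],"grip": 0.9},{"dp": [4,-109,10],"twist": [0,0,1.571],"grip": 0.9},{"dp": [4,-109,10],"twist": [0,0,1.571],"grip": 0.9},{"dp": [4,-109,10],"twist": [0,0,1.571],"grip": 0.9},{"dp": [4,-109,10],"twist": [0,0,1.571],"grip": 0.9},{"dp": [4,-109,10],"twist": [0,0,1.571],"grip": 0.9},{"dp": [4,-109,10],"twist": [0,0,1.571],"grip": 0.9},{"dp": [4,-109,10],"twist": [0,0,1.571],"grip": 0.9},{"dp": [4,-109,10],"twist": [0,0,1.571],"grip": 0.9},{"dp": [4,-109,10],"twist": [0,0,1.571],"grip": 0.9}]}}

```text
time: 10.55
tool_pos: [503.8, -208.5, 192.2]
tcp_rot: [0.999, -0.04, 0.0, 0.0]
ft_force: [-0.9, -0.6, -0.6]
finger_gap: 0.902
finger_force: 0.0
```

>>> {"method": "carry_out", "body": {"increments": [{"dp": [0,0,0],"twist": [0,0,0.11],"grip": 0.8},{"dp": [0,0,0],"twist": [0,0,0.11],"grip": 0.8}]}}

```text
time: 10.75
tool_pos: [503.8, -208.5, 192.2]
tcp_rot: [0.996, -0.092, 0.0, 0.0]
ft_force: [-0.5, 0.9, 0.1]
finger_gap: 0.799
finger_force: 0.0
```

```bash
python3 - <<'E'
from h import *
go((507.5,-210.5,200),-8.4)
T=T_tool(); f=bot.grab_frame('wrist'); save(f,'w5.png'); np.save('T5.npy',T)
E
```

```text
at [ 503.8 -208.5  192.2] dp [ 4.   1.3 -7.8] twist [ 0.    -0.    -0.037]
```

View pics/w5.png

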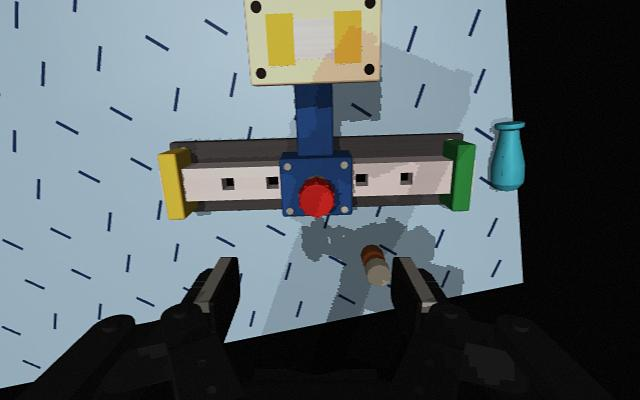

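Plate rests on the post, centred about (314,40), parallel to the rail; knob at (317,197), vial0 at (375,265).

```bash
python3 - <<'E'
from h import *
f=bot.grab_frame('wrist'); T=np.load('T5.npy');M=c2w(f,T)
P=np.array([hit(f,M,q,114)[:2] for q in [(256,7),(375,3),(369,69),(261,73)]]);print('plate',P.mean(0).round(1))
for k in range(4):
  e=P[(k+1)%4]-P[k]; print(np.linalg.norm(e).round(1),np.degrees(np.arctan2(e[1],e[0])).round(1))
H=np.array([hit(f,M,q,40)[:2] for q in [(228,184),(273,183),(361,180),(406,178.5)]]);print(H.round(1),'mid hole',H.mean(0)); e=H[0]-H[3];print(np.degrees(np.arctan2(e[1],e[0])))
im=f['frame'].astype(int);m=(im[:,:,0]>110)&(im[:,:,1]<60)&(im[:,:,2]<60);m[240:]=0
v,u=np.nonzero(m);print('knob',u.min(),u.max(),v.min(),v.max(),hit(f,M,((u.min()+u.max())/2,(v.min()+v.max())/2),92).round(1))
go((507.5,-210.5,130),-8.4)
E
```

```text
plate [ 612.3 -228.7]
68.8 -98.8
35.6 166.6
65.8 81.5
35.8 -8.6
[[ 520.9 -132.1]
 [ 514.4 -172. ]
 [ 502.7 -250. ]
 [ 496.7 -289.7]] mid hole [ 508.68954472 -210.97213053]
81.29256559469387
knob 299 334 182 217 [ 507.6 -210.2   92. ]
at [ 503.8 -208.6  192.2] dp [ 3.9  1.3 62.2] twist [ 0.    -0.    -0.035]
```

>>> {"method": "carry_out", "body": {"increments": [{"dp": [4,1.3,20],"twist": [0,0,-0.036],"grip": 0.7},{"dp": [4,1.3,50],"twist": [0,0,-0.036],"grip": 0.7},{"dp": [4,1.3,72],"twist": [0,0,-0.036],"grip": 0.7},{"dp": [4,1.3,72],"twist": [0,0,-0.036],"grip": 0.7},{"dp": [4,1.3,72],"twist": [0,0,-0.036],"grip": 0.7}]}}

```text
time: 11.35
tool_pos: [507.5, -210.5, 120.2]
tcp_rot: [0.997, -0.074, -0.0, -0.0]
ft_force: [1.1, 0.6, -0.2]
finger_gap: 0.7
finger_force: 0.0
```

```bash
python3 - <<'E'
from h import *
print(bot.sense()['ft_force'])
go((507.8,-210.6,75),-8.4)
E
```

```text
[ 1.14193089  0.56049114 -0.24091002]
at [ 507.5 -210.5  120.2] dp [ 0.3  0.  45.2] twist [-0.     0.    -0.001]
```

>>> {"method": "carry_out", "body": {"increments": [{"dp": [0.3,0,15],"twist": [0,0,0],"grip": 0.6},{"dp": [0.3,0,30],"twist": [0,0,0],"grip": 0.6},{"dp": [0.3,0,40],"twist": [0,0,0],"grip": 0.6},{"dp": [0.3,0,45],"twist": [0,0,0],"grip": 0.6},{"dp": [0.3,0,45],"twist": [0,0,0],"grip": 0.6}]}}

```text
time: 11.85
tool_pos: [507.1, -210.2, 73.6]
tcp_rot: [0.997, -0.074, -0.001, -0.001]
ft_force: [-1.3, 0.5, 0.1]
finger_gap: 0.599
finger_force: 0.0
```

>>> {"method": "carry_out", "body": {"increments": [{"dp": [0,0,0],"twist": [0,0,0],"grip": 0.45},{"dp": [0,0,0],"twist": [0,0,0],"grip": 0.35},{"dp": [0,0,0],"twist": [0,0,0],"grip": 0.2},{"dp": [0,0,0],"twist": [0,0,0],"grip": 0.15},{"dp": [0,0,0],"twist": [0,0,0],"grip": 0.15}], "newtons": 50}}

```text
time: 12.35
tool_pos: [508.4, -210.9, 76.0]
tcp_rot: [0.997, -0.074, 0.001, 0.0]
ft_force: [0.1, 0.2, 4.8]
finger_gap: 0.286
finger_force: 49.4
```

>>> {"method": "carry_out", "body": {"increments": [{"dp": [0,0,-2],"twist": [0,0,0],"grip": 0.15},{"dp": [0,0,-4],"twist": [0,0,0],"grip": 0.15},{"dp": [0,0,-6],"twist": [0,0,0],"grip": 0.15},{"dp": [0,0,-8],"twist": [0,0,0],"grip": 0.15},{"dp": [0,0,-10],"twist": [0,0,0],"grip": 0.15},{"dp": [0,0,-12],"twist": [0,0,0],"grip": 0.15},{"dp": [0,0,-13.5],"twist": [0,0,0],"grip": 0.15},{"dp": [0,0,-13.5],"twist": [0,0,0],"grip": 0.15},{"dp": [0,0,-13.5],"twist": [0,0,0],"grip": 0.15}], "newtons": 60}}

```text
time: 13.25
tool_pos: [508.1, -210.7, 87.6]
tcp_rot: [0.997, -0.074, 0.001, 0.0]
ft_force: [6.5, -2.5, -7.2]
finger_gap: 0.281
finger_force: 59.1
```

>>> {"method": "carry_out", "body": {"increments": [{"dp": [0,0.5,-13.5],"twist": [0,0,0],"grip": 0.15},{"dp": [0,1.5,-13.5],"twist": [0,0,0],"grip": 0.15},{"dp": [0,3,-13.5],"twist": [0,0,0],"grip": 0.15},{"dp": [0,5,-13.5],"twist": [0,0,0],"grip": 0.15},{"dp": [0,7,-13.5],"twist": [0,0,0],"grip": 0.15},{"dp": [0,9,-13.5],"twist": [0,0,0],"grip": 0.15},{"dp": [0,11,-13.5],"twist": [0,0,0],"grip": 0.15},{"dp": [0,13,-13.5],"twist": [0,0,0],"grip": 0.15},{"dp": [0,14.5,-13.5],"twist": [0,0,0],"grip": 0.15},{"dp": [0,15,-13.5],"twist": [0,0,0],"grip": 0.15}]}}

```text
time: 14.25
tool_pos: [503.7, -223.4, 97.1]
tcp_rot: [0.997, -0.075, -0.002, -0.002]
ft_force: [7.5, -0.1, -18.3]
finger_gap: 0.271
finger_force: 62.7
```

I mistakenly repeated the lift in this call, so the knob was pulled against its upper stop. I ease back down a little before sliding further.

>>> {"method": "carry_out", "body": {"increments": [{"dp": [0,0,2],"twist": [0,0,0],"grip": 0.15},{"dp": [0,0,4],"twist": [0,0,0],"grip": 0.15},{"dp": [0,0,4],"twist": [0,0,0],"grip": 0.15}]}}

```text
time: 14.55
tool_pos: [503.9, -224.4, 96.1]
tcp_rot: [0.997, -0.074, -0.002, -0.001]
ft_force: [-2.0, 1.2, -8.0]
finger_gap: 0.278
finger_force: 63.7
```

```bash
python3 - <<'E'
from h import *
s=bot.sense();print(s['ft_force'],s['tool_pos'])
A=bot.grab_frame('scene');B=bot.grab_frame('side');W=bot.grab_frame('wrist')
a=A['frame'][180:330,140:340,::-1];b=cv2.resize(W['frame'][:,:,::-1],(480,300))
cv2.imwrite('pics/c6.png',np.vstack([np.hstack([cv2.resize(a,(400,300),interpolation=cv2.INTER_CUBIC),cv2.resize(B['frame'][200:350,280:480,::-1],(400,300))]),np.hstack([b,np.zeros((300,320,3),np.uint8)])]))
E
```

```text
[-1.98757687  1.1849489  -8.03759808] [ 503.86089895 -224.38179625   96.07653578]
```

View pics/c6.png

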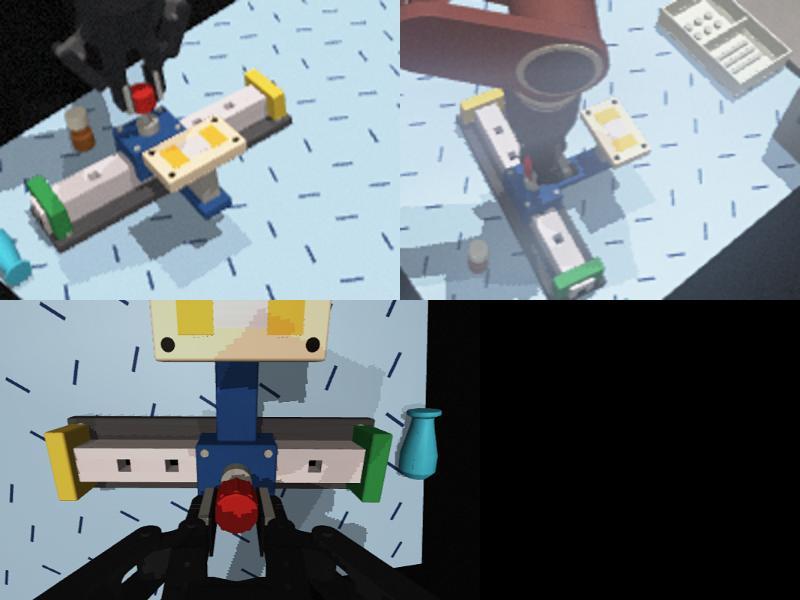

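Plate undisturbed, knob firmly held and high, carriage about 15 mm along. The remaining 25 mm.

>>> {"method": "carry_out", "body": {"increments": [{"dp": [0,0.5,1],"twist": [0,0,0],"grip": 0.15},{"dp": [0,2,1.5],"twist": [0,0,0],"grip": 0.15},{"dp": [0,4.5,1.5],"twist": [0,0,0],"grip": 0.15},{"dp": [0,7,1.5],"twist": [0,0,0],"grip": 0.15},{"dp": [0,9.5,1.5],"twist": [0,0,0],"grip": 0.15},{"dp": [0,12,1.5],"twist": [0,0,0],"grip": 0.15},{"dp": [0,14.5,1.5],"twist": [0,0,0],"grip": 0.15},{"dp": [0,17,1.5],"twist": [0,0,0],"grip": 0.15},{"dp": [0,18.5,1.5],"twist": [0,0,0],"grip": 0.15},{"dp": [0,19,1.5],"twist": [0,0,0],"grip": 0.15}]}}

```text
time: 15.7
tool_pos: [501.1, -243.8, 95.6]
tcp_rot: [0.997, -0.074, -0.002, -0.001]
ft_force: [-5.0, 2.5, -8.6]
finger_gap: 0.274
finger_force: 63.7
```

>>> {"method": "carry_out", "body": {"increments": [{"dp": [0,1,0],"twist": [0,0,0],"grip": 0.15},{"dp": [0,3,0],"twist": [0,0,0],"grip": 0.15},{"dp": [0,5,0],"twist": [0,0,0],"grip": 0.15},{"dp": [0,6,0],"twist": [0,0,0],"grip": 0.15},{"dp": [0,6,0],"twist": [0,0,0],"grip": 0.15},{"dp": [0,6,0],"twist": [0,0,0],"grip": 0.15}]}}

```text
time: 16.3
tool_pos: [500.2, -249.8, 95.7]
tcp_rot: [0.997, -0.074, -0.002, -0.0]
ft_force: [-5.1, 1.2, -8.2]
finger_gap: 0.28
finger_force: 63.7
```

```bash
python3 - <<'E'
from h import *
y=np.array([.15,.9887])
for i in range(3):
  s=bot.sense(); p=np.array(s['tool_pos'][:2]); print(p.round(1),s['tool_pos'][2].round(1),'jig y from mid hole',((p-[507.8,-210.6])@y).round(1),np.round(s['ft_force'],1))
  T=T_tool();f=bot.grab_frame('wrist')
M=c2w(f,T)
im=f['frame'].astype(int);m=(im[:,:,0]>110)&(im[:,:,1]<60)&(im[:,:,2]<60);v,u=np.nonzero(m);print(u.min(),u.max(),v.min(),v.max())
save(f,'w7.png')
E
```

```text
[ 500.2 -249.8] 95.7 jig y from mid hole -39.9 [-5.1  1.2 -8.2]
[ 500.1 -249.9] 95.6 jig y from mid hole -40.0 [-4.9  2.5 -8.7]
[ 500.1 -249.8] 95.6 jig y from mid hole -39.9 [-5.6  1.8 -8.8]
290 342 254 306
```

>>> {"method": "carry_out", "body": {"increments": [{"dp": [0,0,2],"twist": [0,0,0],"grip": 0.15},{"dp": [0,0,4],"twist": [0,0,0],"grip": 0.15},{"dp": [0,0,6],"twist": [0,0,0],"grip": 0.15},{"dp": [0,0,8],"twist": [0,0,0],"grip": 0.15},{"dp": [0,0,10],"twist": [0,0,0],"grip": 0.15},{"dp": [0,0,11],"twist": [0,0,0],"grip": 0.15},{"dp": [0,0,11],"twist": [0,0,0],"grip": 0.15}]}}

```text
time: 17.15
tool_pos: [500.2, -249.9, 85.1]
tcp_rot: [0.997, -0.074, -0.002, -0.0]
ft_force: [-6.3, 2.8, -5.6]
finger_gap: 0.276
finger_force: 63.9
```

>>> {"method": "carry_out", "body": {"increments": [{"dp": [0,0,2],"twist": [0,0,0],"grip": 0.15},{"dp": [0,0,4],"twist": [0,0,0],"grip": 0.15},{"dp": [0,0,5],"twist": [0,0,0],"grip": 0.15},{"dp": [0,0,5],"twist": [0,0,0],"grip": 0.15}]}}

```text
time: 17.55
tool_pos: [500.2, -250.1, 80.9]
tcp_rot: [0.997, -0.074, -0.002, -0.0]
ft_force: [-9.2, 2.7, -2.9]
finger_gap: 0.273
finger_force: 64.3
```

>>> {"method": "carry_out", "body": {"increments": [{"dp": [0,0,0.8],"twist": [0,0,0],"grip": 0.15},{"dp": [0,0,1],"twist": [0,0,0],"grip": 0.15},{"dp": [0,0,1],"twist": [0,0,0],"grip": 0.15}]}}

```text
time: 17.85
tool_pos: [500.3, -250.4, 80.8]
tcp_rot: [0.997, -0.074, -0.002, -0.0]
ft_force: [-10.1, 3.5, 2.8]
finger_gap: 0.274
finger_force: 64.8
```

>>> {"method": "carry_out", "body": {"increments": [{"dp": [-0.7,0,0],"twist": [0,0,0],"grip": 0.15},{"dp": [-1.5,0,0],"twist": [0,0,0],"grip": 0.15},{"dp": [-1.5,0,0.8],"twist": [0,0,0],"grip": 0.15},{"dp": [-1.5,0,0.8],"twist": [0,0,0],"grip": 0.15}]}}

```text
time: 18.25
tool_pos: [500.2, -250.6, 80.8]
tcp_rot: [0.997, -0.074, -0.001, 0.001]
ft_force: [-7.0, 2.1, 2.7]
finger_gap: 0.276
finger_force: 64.8
```

```bash
python3 - <<'E'
from h import *
A=bot.grab_frame('scene');B=bot.grab_frame('side');W=bot.grab_frame('wrist')
s=bot.sense();print(s['ft_force'],s['tool_pos'])
a=cv2.resize(A['frame'][190:320,150:290,::-1],(420,390),interpolation=cv2.INTER_CUBIC)
b=cv2.resize(W['frame'][0:320,120:432,::-1],(380,390))
cv2.imwrite('pics/c8.png',np.hstack([a,b]))
E
```

```text
[-7.46147227  2.00705136  2.85126674] [ 500.13431421 -250.64110319   80.83051081]
```

View pics/c8.png

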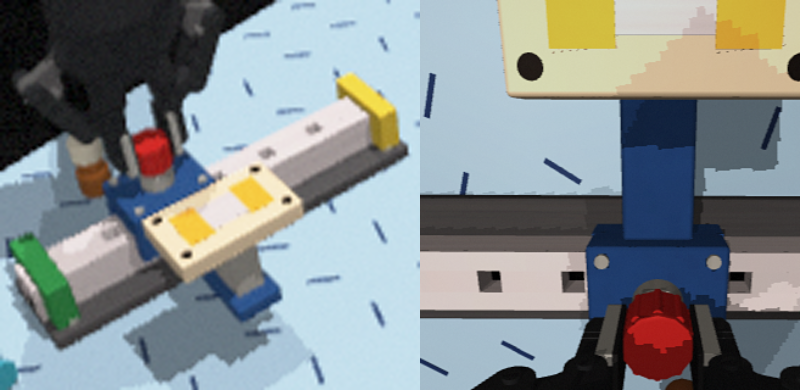

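Carriage is one hole on, plate still seated. To make sure the pin is home by its own spring, I open slightly and re-grip.

>>> {"method": "carry_out", "body": {"increments": [{"dp": [0,0,0],"twist": [0,0,0],"grip": 0.35},{"dp": [0,0,0],"twist": [0,0,0],"grip": 0.42},{"dp": [0,0,0],"twist": [0,0,0],"grip": 0.42},{"dp": [0,0,0],"twist": [0,0,0],"grip": 0.42}]}}

```text
time: 18.8
tool_pos: [501.3, -250.5, 79.8]
tcp_rot: [0.997, -0.074, 0.001, 0.001]
ft_force: [0.1, 0.4, -1.0]
finger_gap: 0.422
finger_force: 0.0
```

```bash
python3 - <<'E'
from h import *
y=np.array([.15,.9887]);x=np.array([.9887,-.15])
s=bot.sense();p=s['tool_pos'];print(p.round(1),np.round(s['ft_force'],1),'rel knob x,y',(p[:2]-[501.8,-250.15])@x,(p[:2]-[501.8,-250.15])@y)
E
```

```text
[ 501.3 -250.5   79.8] [ 0.1  0.4 -1. ] rel knob x,y -0.42107322735750546 -0.41319749327497207
```

>>> {"method": "carry_out", "body": {"increments": [{"dp": [0.4,0,2],"twist": [0,0,0],"grip": 0.42},{"dp": [0.4,0,2],"twist": [0,0,0],"grip": 0.35},{"dp": [0.4,0,2],"twist": [0,0,0],"grip": 0.25},{"dp": [0.4,0,2],"twist": [0,0,0],"grip": 0.15},{"dp": [0.4,0,2],"twist": [0,0,0],"grip": 0.15},{"dp": [0.4,0,2],"twist": [0,0,0],"grip": 0.15}], "newtons": 40}}

```text
time: 19.4
tool_pos: [500.8, -250.1, 76.7]
tcp_rot: [0.997, -0.074, -0.0, 0.0]
ft_force: [-1.1, -0.1, 0.8]
finger_gap: 0.289
finger_force: 39.4
```

```bash
python3 - <<'E'
from h import *
A=bot.grab_frame('scene');W=bot.grab_frame('wrist')
s=bot.sense();print(s['time'],s['ft_force'],s['tool_pos'],s['finger_gap'],s['finger_force'])
a=cv2.resize(A['frame'][190:320,150:290,::-1],(420,390),interpolation=cv2.INTER_CUBIC)
b=cv2.resize(W['frame'][0:320,120:432,::-1],(380,390))
cv2.imwrite('pics/c9.png',np.hstack([a,b]))
E
```

```text
19.5 [-0.80700728  0.52407555  1.31076816] [ 500.78317065 -250.03070156   76.70278447] 0.2847668487003805 39.44697618484497
```

View pics/c9.png

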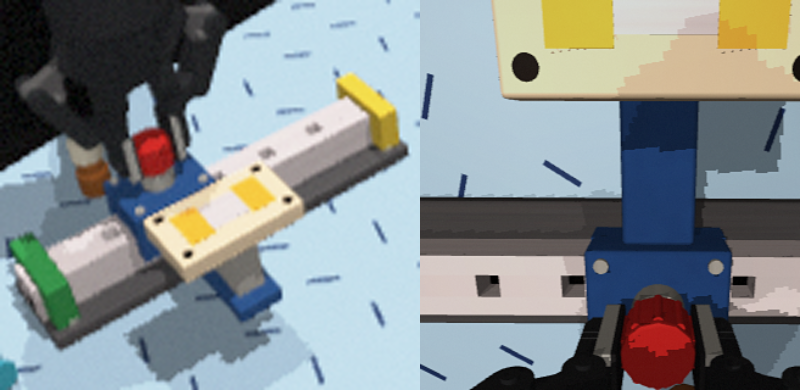

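The knob is re-gripped with almost no load, the pin is home, and the plate is flat on the post.

```bash
python3 -c "
from bench import bot
print(bot.hand_in())"
```

```text
the job is handed in; nothing more can be done
None
```

The job is handed in: the amber-taped plate sits on the post, the carriage is one hole toward the green stop, and the gripper is holding the knob. I inferred that the pin is fully home from the spring seating it on release and near-zero forces after re-gripping, not by measuring it. The plate measured about 2 mm off centre along the rail, and I once over-pulled the knob against its upper stop (wrist force about 18 N).

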